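# Length check of a telescoping bin gauge

### The job

Check the telescoping bin gauge at the datum post: hang its steel eye on the post so that the gauge lies flat on the counter alongside the rule, parallel to it, its red head pointing along the rule, and only then press the yellow button down to free the catch. Take the red head and draw it out past the first stop to the second stop, and finish while still gripping the head and holding the gauge fully extended along the rule, the eye still down on the post. Leave the cup, weight, scoop and lid where they are.

Things in the scene. Friction and masses are not known exactly. Their poses are not given: they have to be found in the camera images.
- gauge_grip (a point): Centre of the blue handle of the loose telescoping gauge (about 360 g), half-way up. Its x axis runs along the gauge from the eye to the red head, z up. The handle is a bar 142 mm long (x from -72 to +70 mm from this point), 28 mm wide, 32 mm high, lying on the counter; its centre is then 16 mm above the counter. The handle is the place to grip when carrying the gauge (balance point about 15 mm towards the head). Collapsed, the gauge is 234 mm long overall.
- gauge_eye (a point): Centre of the round 17 mm through-hole (axis z) in the steel eye plate at the tail of the gauge, 95 mm behind the handle centre (-x). Plate 46 mm long, 34 mm wide, 8 mm thick, 12 to 20 mm above the gauge's underside; this point is at mid-thickness, 16 mm above the counter when the gauge lies flat.
- gauge_button_top (a point): Centre of the top of the yellow push button on top of the handle, 50 mm from the handle centre towards the head. Button diameter 18 mm; it stands 7 mm above the handle (39 mm above the counter).
- gauge_head_center (a point): Centre of the red head block at the end of the telescoping tubes: 30 mm along the gauge, 26 mm wide, 42 mm high, its underside at the level of the handle's underside. 101 mm ahead of the handle centre when collapsed, 201 mm at the second stop. The gap between handle and head is 16 mm when collapsed.
- gauge_head: The same red head block as a body (origin at the centre of its underside, x along the gauge away from the eye).
- gauge_button (a joint): How far the yellow button is pressed: 0 up (head locked), 0.005 m fully down (free). It moves stiffly (2.5 N) and stays down once pressed; the catch lets go from about 3 mm.
- gauge_mid (a joint): Draw of the thick tube out of the handle: 0 to 0.050 m, 0.050 is the first stop. A return spring pulls it back with 2 to 4 N.
- gauge_inner (a joint): Further draw of the thin tube and red head out of the thick tube: 0 to 0.050 m; 0.050 (with gauge_mid at 0.050) is the second stop, a hard stop. A return spring pulls it back with 7 to 9.5 N, so it starts moving only after the first stop; let go, the gauge closes by itself.
- datum_post (a point): Centre of the tip of the upright steel datum post fixed to the counter: 10 mm diameter, tip 46 mm above the counter, tapered over the last 6 mm to 5 mm, on a round foot 42 mm wide and 8 mm high. Its x axis points along the flat rule (360 x 20 mm strip on the counter, its near edge 26 mm to the +y side of the post's x axis), the way the gauge must lie from eye to head. Over the post the gauge lies with its underside on the counter.
- cup_mid (a point): Centre of the galvanized hopper cup, 84 mm wide, 75 mm high. Leave it.
- weight_mid (a point): Centre of the steel calibration weight, 48 mm wide, 71 mm high. Leave it.
- scoop_mid (a point): Rear of the bowl of the yellow scoop, near mid-height; about 170 mm long, 60 mm wide, 35 mm high. Leave it.
- lid_mid (a point): Centre of the disc of the smoked acrylic sample lid, 104 mm wide, 7 mm thick with a black knob to 23 mm. Leave it.
Mind the look-alikes: they are no part of the job. Of the things that look like the part that bears gauge_grip, the middle-sized one is meant.

How it is judged:
On the way, in this order (a step that is already met when the one before it is completed fails the run):
1. the eye is down on the post, the gauge lies flat and parallel to the rule, catch not yet pressed (horizontal distance between gauge_eye and datum_post below 0.009 m and height (world z) of gauge_eye below 0.024 m and height (world z) of gauge_head_center below 0.03 m and angle between the x axis of gauge_grip and the x axis of datum_post, either way round below 0.2 rad and x of gauge_head_center in the frame of datum_post above 0.1 m and value of joint gauge_button below 0.002 m), for 0.2 s.
2. the button is pressed down (value of joint gauge_button above 0.0035 m and horizontal distance between gauge_eye and datum_post below 0.009 m and height (world z) of gauge_eye below 0.03 m), for 0.1 s.
3. the head is drawn to the first stop (value of joint gauge_mid above 0.045 m), for 0.1 s.
At the end, for the whole second after the job is handed in: Held at rest by the fingers gripping the head (over 3 N): both tubes within 5 mm of their stops, button down, eye within 9 mm of the post axis and below 30 mm, head centre below 35 mm, gauge within 0.2 rad of the rule's direction, head on the rule's side of the post (all of step 2 and value of joint each of gauge_mid, gauge_inner above 0.045 m and contact force between the fingers and gauge_head above 3 N and height (world z) of gauge_head_center below 0.035 m and angle between the x axis of gauge_grip and the x axis of datum_post, either way round below 0.2 rad and x of gauge_head_center in the frame of datum_post above 0.1 m and linear speed of gauge_head below 0.02 m/s); the arm keeps its last pose, push and grip.
It fails at once if the cup, weight, scoop or lid is shifted by more than 25 mm (distance of any of cup_mid, weight_mid, scoop_mid, lid_mid from where it was at the start of the episode above 0.025 m).
It also fails if it takes over 64 s, if anything falls off the work surface, if the arm or the gripper's body presses on something with over 40 N, if the wrist force passes 120 N, or if a joint passes its speed limit or range.

### The arm

A 7-joint arm with a two-finger parallel gripper is mounted at the origin on the work surface. World frame = base frame: x ahead of the robot, y to its left, z up, the work surface at z = 0. Lengths are in m, angles in rad, forces in N, time in s.
With the tool pointing down it reaches from about 0.425 to 0.875 m from the base axis. Payload 4.7 kg.
Tool frame: the origin (TCP) lies on the centre line of the jaws, within the pads' length; the fingertips stand 19 mm ahead of it and the grasp point (between the pads) is the TCP (ctrl.nose_length is the distance from the TCP to the fingertips, in m); z points along the fingers, x is the direction in which the jaws open and shut, and the axes are right-handed (so a half turn about z gives the same grasp; the last joint's range is limited). The gripper opens to 87 mm and grips with 3 to 60 N. Pads are 19 mm wide; open, the fingers measure 117 mm over their backs; the gripper's body (75 mm by 190 mm) begins 51 mm behind the grasp point.
Start: joints at [-1.142, 0.321, -0.07, 1.45, 0.023, 1.371, -0.057], TCP at [0.262, 0.595, 0.242] pointing down, gripper open.
Joint ranges: [-2.86, 2.86], [-0.3, 2.09], [-1.38, 1.24], [0.06, 2.45], [-1.56, 4.7], [0.09, 2.05], [-2.69, 2.69]. Speed limits (rad/s): [2.57, 2.57, 3.14, 3.14, 3.14, 3.14, 3.14].

### API

Orientations are given as a rotation vector (axis times angle).
In Python, from bench import ctrl gives the robot as it stands. The module is installed in compiled form; this text tells all that it offers.
- The arm moves only by the shell command python3 -m crank 'ROWS' [OPENING] [FORCE]. ROWS is a JSON object of lists of equal length, an entry for each row: "dp": the shift along the tool's x, y, z in cm, a list of three; "delta_rot": the turn, a rotation vector about the tool's x, y, z in rad, a list of three. In form: {"dp": [[x, y, z], ...], "delta_rot": [[rx, ry, rz], ...]}. A call has exactly 8 rows; each row shifts and turns the commanded pose from where the row before left it, along the tool's axes as they then stand; what a row does not reach is not made up. A row lasts 1/10 s, in which the tool goes at most 50 mm and 8.59 degrees, less where a joint would pass 70% of its speed; a pose out of reach is approached as far as the arm can. A call with a gripper value outside its range is refused whole. OPENING is the finger opening in cm, from 0 to 8.7, set as the call begins (- or left out, the last holds). The fingers move at their own pace and stop on an object; FORCE is the grip in N (left out, the last holds). Time passes only in rows, so rows that do not move let the fingers close, or fill a call up. It gives the time, the measured TCP pose, the force and the opening at its end, in the units of the state.
- ctrl.get_state(): the state, without advancing time (a new reading comes with each control period).
- ctrl.get_image(name): name is "scene" or "top" or "wrist"; returns the picture (480x640x3 uint8, blue, green, red); there is no depth.
- ctrl.camera_info(name): a dict with "camera_matrix" (3x3 intrinsics, pixels), "xyz" and "orientation" of the camera in the world. Camera axes: x right, y down, z forward; pixel columns grow to the right and rows downward; lengths in m; the calibration is good to about 2 mm. A picture is of the moment at which its call begins: read the wrist's pose just before it. camera_info takes no time and is no camera call; for the wrist camera it gives the pose at the moment of the call.
- ctrl.close_job(): hands the job in, once; it reports no verdict.
The state is a dict: "time": time; "joint_positions": joint angles; "qd": joint speeds; "joint_torque": joint torques, N m; "position": TCP position; "tool_rot": TCP orientation; "ft_force": force on the tool from outside, world axes, zero at the start; "torque": the same for the moment, N m; "grip_width": opening from 0.0 (shut) to 1.0 (fully open).
Only numpy, scipy, OpenCV 4.12 (cv2) and the standard library are available. Lean on these libraries where they do the work, as an engineer would, in place of code of your own. Each camera call takes 0.05 s, during which the arm holds its last target.

## Working session

There is one attempt and no reset: what is moved stays moved. The work goes in short steps, Python scripts to look and compute and a shell command to move; the robot and the scene stay as the last step left them, time stands still between calls to the robot, and variables do not carry over. Pictures are saved under pics/ and viewed, and the job is handed in when it is done.

```bash
mkdir -p pics; ls; python3 - <<'E'
from bench import ctrl
import cv2
print(ctrl.get_state())
for n in ("scene","top"):
    print(n,ctrl.camera_info(n)); cv2.imwrite(f"pics/{n}0.png",ctrl.get_image(n))
E
```

```text
pics
{'time': 0.0, 'joint_positions': array([-1.14190259,  0.32182992, -0.07008227,  1.45167655,  0.02260873,
        1.37082138, -0.05689617]), 'qd': array([-0.00096003,  0.00095785, -0.00055744, -0.00103651, -0.00177682,
       -0.00134858, -0.00100372]), 'joint_torque': array([-6.08243022e-05, -4.91285276e+01, -4.03896226e-01, -3.12534428e+01,
       -6.40179100e-02,  4.40077053e-02,  1.73795243e-04]), 'position': array([0.26178691, 0.59437533, 0.24045621]), 'tool_rot': array([ 2.63026421e+00,  1.71582567e+00, -2.46444687e-03]), 'ft_force': array([ 0.51779548, -0.206798  , -0.36629655]), 'torque': array([-0.00450702, -0.04354142, -0.00229103]), 'grip_width': 0.9986243772110548}
scene {'camera_matrix': array([[590.89538867,   0.        , 313.8971593 ],
       [  0.        , 590.89538867, 230.39365905],
       [  0.        ,   0.        ,   1.        ]]), 'xyz': array([1.33462013, 0.33422646, 1.04693113]), 'orientation': array([-1.43829444, -2.17587786,  0.84984581])}
top {'camera_matrix': array([[508.73903373,   0.        , 314.45261645],
       [  0.        , 508.73903373, 244.1986539 ],
       [  0.        ,   0.        ,   1.        ]]), 'xyz': array([0.44469128, 0.0090207 , 1.0530989 ]), 'orientation': array([-2.18102068,  2.17258843, -0.09385476])}
```

View pics/scene0.png

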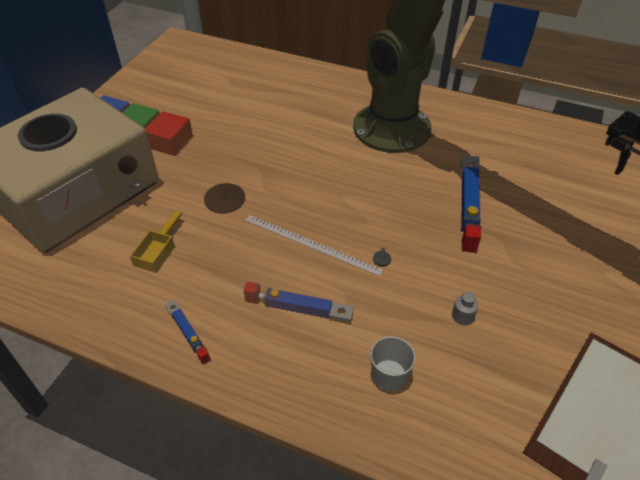

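View pics/top0.png

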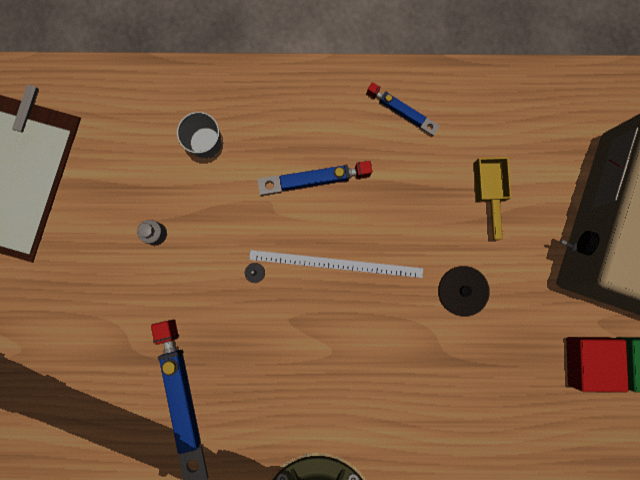

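```bash
cat > h.py <<'E'
import numpy as np, cv2
from scipy.spatial.transform import Rotation as R
from bench import ctrl
def unproj(info,uv,z):
    K=info["camera_matrix"];M=R.from_rotvec(info["orientation"]).as_matrix()
    d=M@np.linalg.solve(K,[uv[0],uv[1],1.]); c=np.array(info["xyz"])
    return c+d*(z-c[2])/d[2]
def proj(info,p):
    M=R.from_rotvec(info["orientation"]).as_matrix()
    q=info["camera_matrix"]@(M.T@(np.array(p)-info["xyz"])); return q[:2]/q[2]
def crop(src,dst,x,y,w,h,s): 
    im=cv2.imread(src)[y:y+h,x:x+w]; cv2.imwrite(dst,cv2.resize(im,None,fx=s,fy=s,interpolation=cv2.INTER_CUBIC))
E
python3 - <<'E'
from h import *
crop("pics/top0.png","pics/t1.png",240,150,200,140,4)
crop("pics/scene0.png","pics/s1.png",235,205,170,130,4)
E
```

```text
(no output)
```

View pics/t1.png

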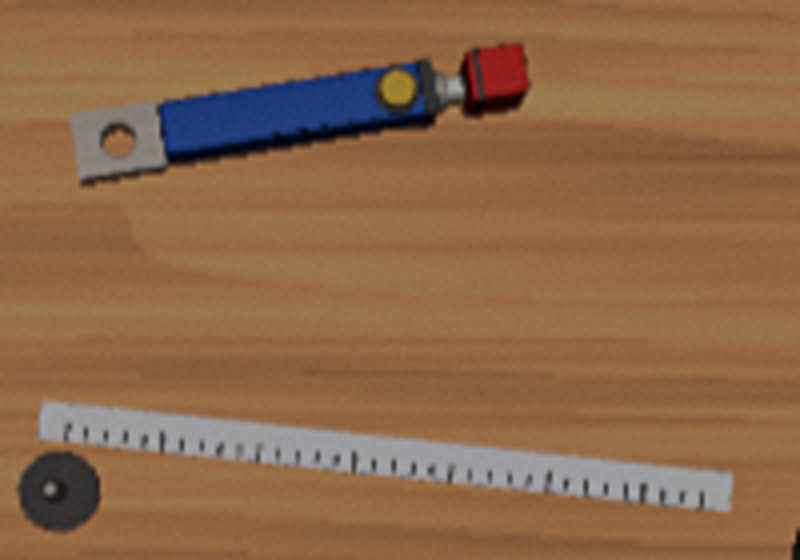

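View pics/s1.png

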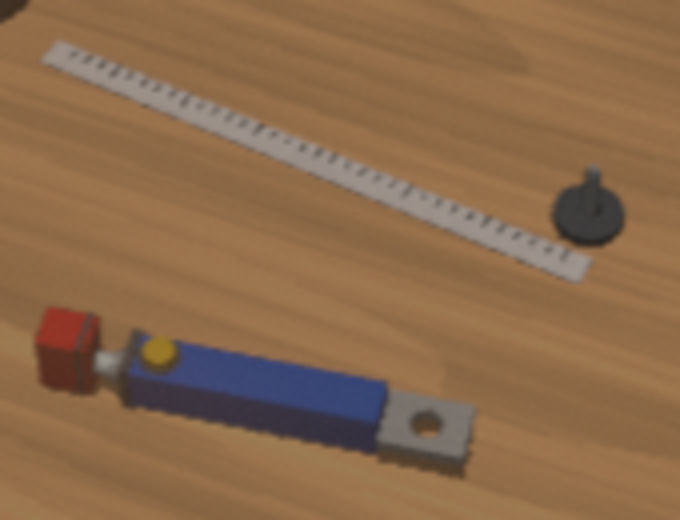

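```bash
python3 - <<'E'
from h import *
T=ctrl.camera_info("top");S=ctrl.camera_info("scene")
t=lambda a,b:(a/4+240-.375,b/4+150-.375)
s=lambda a,b:(a/4+235-.375,b/4+205-.375)
for n,a,b,z in [("eye",t(118,141),s(427,423),.02),("button",t(398,88),s(159,351),.039),("tip",t(52,489),s(592,172),.046),("foot",t(60,491),s(588,214),.008),
 ("rule0",t(40,420),s(580,270),.001),("rule1",t(731,493),s(53,52),.001)]:
    print(n,unproj(T,a,z).round(4),unproj(S,b,z).round(4))
    
e=unproj(T,t(118,141),.02);b=unproj(T,t(398,88),.039);d=(b-e)[:2]
print(np.linalg.norm(d),"expect .145",np.arctan2(d[1],d[0]))
r=unproj(T,t(731,493),.001)-unproj(T,t(40,420),.001);print(np.linalg.norm(r),np.arctan2(r[1],r[0]))
st=ctrl.get_state();print(R.from_rotvec(st["tool_rot"]).as_matrix().round(3))
E
```

```text
eye [0.6568 0.1036 0.02  ] [0.6579 0.1023 0.02  ]
button [ 0.6806 -0.0397  0.039 ] [ 0.683  -0.0403  0.039 ]
tip [0.4768 0.1318 0.046 ] [0.4813 0.1314 0.046 ]
foot [0.477  0.1323 0.008 ] [0.4799 0.1317 0.008 ]
rule0 [0.5139 0.144  0.001 ] [0.5149 0.1394 0.001 ]
rule1 [ 0.4776 -0.2134  0.001 ] [ 0.4794 -0.2129  0.001 ]
0.1452179859698952 expect .145 -1.4057382094777984
0.35925266996900884 -1.6722649059546815
[[ 0.403  0.915 -0.001]
 [ 0.915 -0.403 -0.002]
 [-0.002  0.    -1.   ]]
```

```bash
python3 -m crank '{"dp":[[-2.4,3.9,0.5],[-2.4,3.9,0.5],[-2.4,3.9,0.5],[-2.4,3.9,0.5],[-2.4,3.9,0.5],[-2.4,3.9,0.5],[-2.4,3.9,0.5],[-2.4,3.9,0.5]],"delta_rot":[[0,0,0],[0,0,0],[0,0,0],[0,0,0],[0,0,0],[0,0,0],[0,0,0],[0,0,0]]}' 6 30
python3 -m crank '{"dp":[[-2.4,3.9,0.5],[-2.4,3.9,0.5],[-2.4,3.9,0.5],[-2.4,3.9,0.5],[-2.4,3.9,0.5],[-2.4,3.9,0.5],[-2.4,3.9,0.5],[-1.2,3.6,0.5]],"delta_rot":[[0,0,0],[0,0,0],[0,0,0],[0,0,0],[0,0,0],[0,0,0],[0,0,0],[0,0,0]]}'
python3 -m crank '{"dp":[[0,0,0],[0,0,0],[0,0,0],[0,0,0],[0,0,0],[0,0,0],[0,0,0],[0,0,0]],"delta_rot":[[0,0,0.14],[0,0,0.14],[0,0,0.14],[0,0,0.14],[0,0,0.14],[0,0,0.14],[0,0,0.14],[0,0,0]]}'
python3 - <<'E'
from h import *
s=ctrl.get_state();print(s["time"],s["position"],R.from_rotvec(s["tool_rot"]).as_matrix().round(4),s["joint_positions"].round(3))
i=ctrl.camera_info("wrist");im=ctrl.get_image("wrist");cv2.imwrite("pics/w1.png",im);np.save("w1.npy",i,allow_pickle=True)
E
```

```text
time: 0.9
position: [0.4707, 0.2916, 0.2011]
tool_rot: [-2.631, -1.717, 0.0]
ft_force: [-0.3, 0.4, -0.3]
grip_width: 0.688
time: 1.7
position: [0.6808, 0.0001, 0.1611]
tool_rot: [2.633, 1.712, -0.002]
ft_force: [0.8, 0.3, -0.5]
grip_width: 0.688
time: 2.5
position: [0.6801, 0.0044, 0.1609]
tool_rot: [3.129, 0.276, -0.002]
ft_force: [0.4, -0.8, -0.8]
grip_width: 0.687
2.5 [0.6800757  0.00435141 0.1609288 ] [[ 9.846e-01  1.749e-01 -1.000e-03]
 [ 1.749e-01 -9.846e-01 -3.000e-04]
 [-1.100e-03  2.000e-04 -1.000e+00]] [-0.434  0.465  0.527  1.486 -0.239  1.256  0.297]
```

View pics/w1.png

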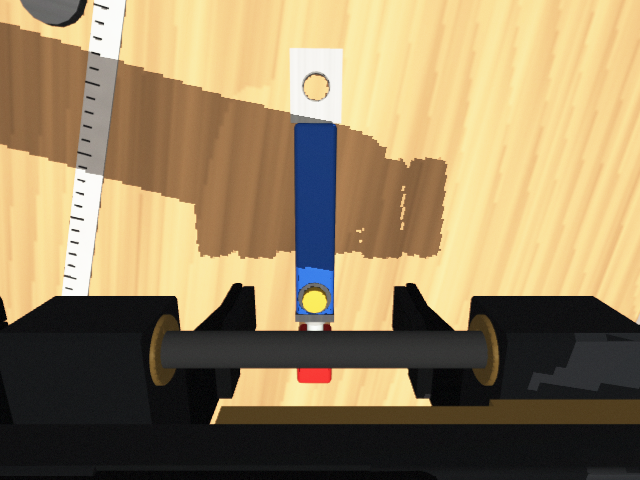

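```bash
python3 - <<'E'
from h import *
i=np.load("w1.npy",allow_pickle=True).item()
e=unproj(i,(316,87),.02);b=unproj(i,(314.5,300),.039);d=(b-e)[:2];print(e,b,np.linalg.norm(d),np.arctan2(d[1],d[0]))
print(unproj(i,(295,200),.032),unproj(i,(336.5,200),.032))
s=ctrl.get_state();M=R.from_rotvec(s["tool_rot"]).as_matrix()
u=d/np.linalg.norm(d)
for k in (0,.008): 
  p=np.r_[e[:2]+u*(.095+k),.026];print(p,M.T@(p-s["position"])*100)
print(np.arctan2(M[1,0],M[0,0]), np.arctan2(d[1],d[0])+np.pi/2)
E
```

```text
[0.65683866 0.10282455 0.02      ] [ 0.68047823 -0.03860794  0.039     ] 0.14339448626379075 -1.4051834074138343
[0.65540316 0.02853116 0.032     ] [0.68313131 0.03346078 0.032     ]
[0.67250007 0.00912439 0.026     ] [-0.65217863 -0.60453114 13.50138994]
[0.67381892 0.00123385 0.026     ] [-0.66306037  0.19539484 13.50152189]
0.17921552177498237 0.16561291938106226
```

```bash
python3 -m crank '{"dp":[[-0.65,0.2,1.5],[0,0,2],[0,0,2],[0,0,2],[0,0,2],[0,0,2],[0,0,1.5],[0,0,0.5]],"delta_rot":[[0,0,0.013],[0,0,0],[0,0,0],[0,0,0],[0,0,0],[0,0,0],[0,0,0],[0,0,0]]}' 6 30
python3 -m crank '{"dp":[[0,0,0],[0,0,0],[0,0,0],[0,0,0],[0,0,0],[0,0,0],[0,0,0],[0,0,0]],"delta_rot":[[0,0,0],[0,0,0],[0,0,0],[0,0,0],[0,0,0],[0,0,0],[0,0,0],[0,0,0]]}' 2 35

```

```text
time: 3.35
position: [0.673, 0.0011, 0.0245]
tool_rot: [-3.131, -0.258, 0.005]
ft_force: [-0.2, -1.0, 0.5]
grip_width: 0.69
time: 4.15
position: [0.6745, 0.0011, 0.0272]
tool_rot: [-3.131, -0.256, -0.001]
ft_force: [-2.4, -0.7, 5.8]
grip_width: 0.32
```

```bash
python3 -m crank '{"dp":[[0,0,-0.5],[0,0,-1],[0,0,-1.5],[0,0,-1.5],[0,0,-1.5],[0,0,-1],[0,0,-0.5],[0,0,0]],"delta_rot":[[0,0,0],[0,0,0],[0,0,0],[0,0,0],[0,0,0],[0,0,0],[0,0,0],[0,0,0]]}'
python3 - <<'E'
from h import *
s=ctrl.get_state();print(s["time"],s["position"],R.from_rotvec(s["tool_rot"]).as_matrix().round(4),s["ft_force"])
i=ctrl.camera_info("wrist");im=ctrl.get_image("wrist");cv2.imwrite("pics/w2.png",im);np.save("w2.npy",i,allow_pickle=True)
E
```

```text
time: 4.95
position: [0.6749, 0.0011, 0.1027]
tool_rot: [-3.131, -0.256, -0.003]
ft_force: [0.2, 0.3, -4.4]
grip_width: 0.316
4.95 [0.67488766 0.00109969 0.10268877] [[ 9.867e-01  1.623e-01  1.700e-03]
 [ 1.623e-01 -9.867e-01  4.000e-04]
 [ 1.700e-03 -1.000e-04 -1.000e+00]] [ 0.16432055  0.25404544 -4.35838189]
```

View pics/w2.png

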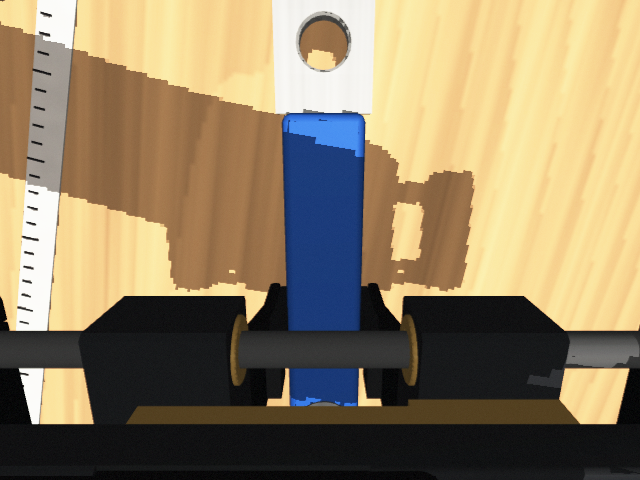

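```bash
python3 - <<'E'
from h import *
i=np.load("w2.npy",allow_pickle=True).item();print(i)
z0=.1027-.0272
for dz in (0,-.005): 
  e=unproj(i,(324,42),z0+.02+dz);print(e,np.linalg.norm(unproj(i,(297,42),z0+.02+dz)-unproj(i,(351,42),z0+.02+dz)))
e=unproj(i,(324,42),z0+.02)
a=unproj(i,(283,130),z0+.032);b=unproj(i,(365,130),z0+.032);print(np.linalg.norm(a-b))
m=(a+b)/2;d=(np.array([.6749,.0011])-e[:2]);print(np.linalg.norm(d),np.arctan2(d[1],d[0]), (m-e)[:2], np.arctan2(*(m-e)[1::-1]))
E
```

```text
{'camera_matrix': array([[405.25926474,   0.        , 323.68404358],
       [  0.        , 405.25926474, 242.41028697],
       [  0.        ,   0.        ,   1.        ]]), 'xyz': array([0.6619066 , 0.07651068, 0.24603663]), 'orientation': array([2.8528183 , 0.23261273, 0.03466829])}
[0.65778286 0.10345499 0.0955    ] 0.018272681518776885
[0.65764589 0.10434994 0.0905    ] 0.018879599643057497
0.027012910660659237
0.10377640200871217 -1.4050965640305688 [ 0.00461882 -0.02820516] -1.408479125281126
```

```bash
python3 -m crank '{"dp":[[-1.5,-0.5,0],[-3,-0.9,0],[-3.5,-1.1,0],[-4,-1.2,0],[-3.5,-1.1,0],[-3,-0.9,0],[-1.5,-0.4,0],[0,0,0]],"delta_rot":[[0,0,0],[0,0,0.03],[0,0,0.05],[0,0,0.05],[0,0,0.05],[0,0,0.05],[0,0,0.035],[0,0,0]]}'
python3 - <<'E'
from h import *
s=ctrl.get_state();print(s["time"],s["position"],R.from_rotvec(s["tool_rot"]).as_matrix().round(4),s["ft_force"],s["joint_positions"])
i=ctrl.camera_info("wrist");im=ctrl.get_image("wrist");cv2.imwrite("pics/w3.png",im);np.save("w3.npy",i,allow_pickle=True)
E
```

```text
time: 5.8
position: [0.468, 0.0478, 0.1007]
tool_rot: [-3.136, 0.157, 0.005]
ft_force: [-0.6, 0.2, -4.5]
grip_width: 0.316
5.8 [0.46798791 0.04782812 0.10073438] [[ 0.995  -0.1    -0.0029]
 [-0.1    -0.995   0.0014]
 [-0.003  -0.0011 -1.    ]] [-0.58479179  0.15890106 -4.45837335] [-0.69797101  0.06136918  0.56082126  2.06491448 -0.04016106  1.02772704
 -0.21734716]
```

View pics/w3.png

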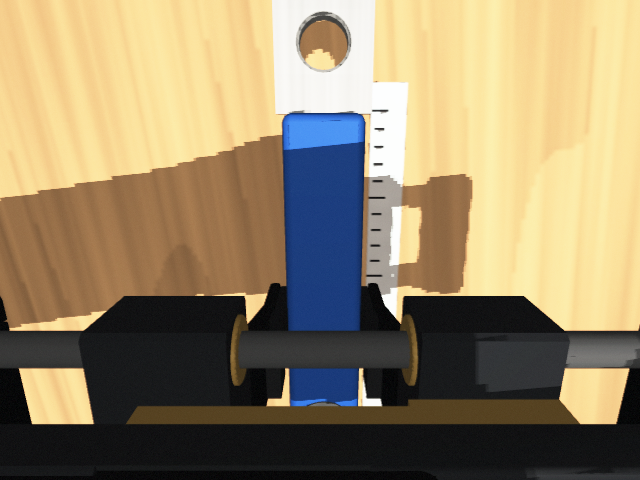

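```bash
python3 -m crank '{"dp":[[0,0.5,0],[0,0.9,0],[0,0.5,0],[0,0,0],[0,0,0],[0,0,0],[0,0,0],[0,0,0]],"delta_rot":[[0,0,0],[0,0,0],[0,0,0],[0,0,0],[0,0,0],[0,0,0],[0,0,0],[0,0,0]]}'
python3 - <<'E'
from h import *
s=ctrl.get_state();print(s["time"],s["position"],R.from_rotvec(s["tool_rot"]).as_matrix().round(4),s["ft_force"])
i=ctrl.camera_info("wrist");im=ctrl.get_image("wrist");cv2.imwrite("pics/w4.png",im);np.save("w4.npy",i,allow_pickle=True)
crop("pics/w4.png","pics/w4c.png",250,0,160,140,5)
im=ctrl.get_image("top");cv2.imwrite("pics/t4.png",im);
im=ctrl.get_image("scene");cv2.imwrite("pics/s4.png",im);
crop("pics/s4.png","pics/s4c.png",230,180,200,120,4)
E
```

```text
time: 6.65
position: [0.4689, 0.0282, 0.1016]
tool_rot: [-3.137, 0.159, -0.0]
ft_force: [-0.4, 0.4, -3.8]
grip_width: 0.316
6.65 [0.46889334 0.02818003 0.10156059] [[ 9.949e-01 -1.013e-01  1.000e-04]
 [-1.013e-01 -9.949e-01  1.000e-04]
 [ 1.000e-04 -1.000e-04 -1.000e+00]] [-0.41887451  0.42351648 -3.79100753]
```

View pics/w4c.png

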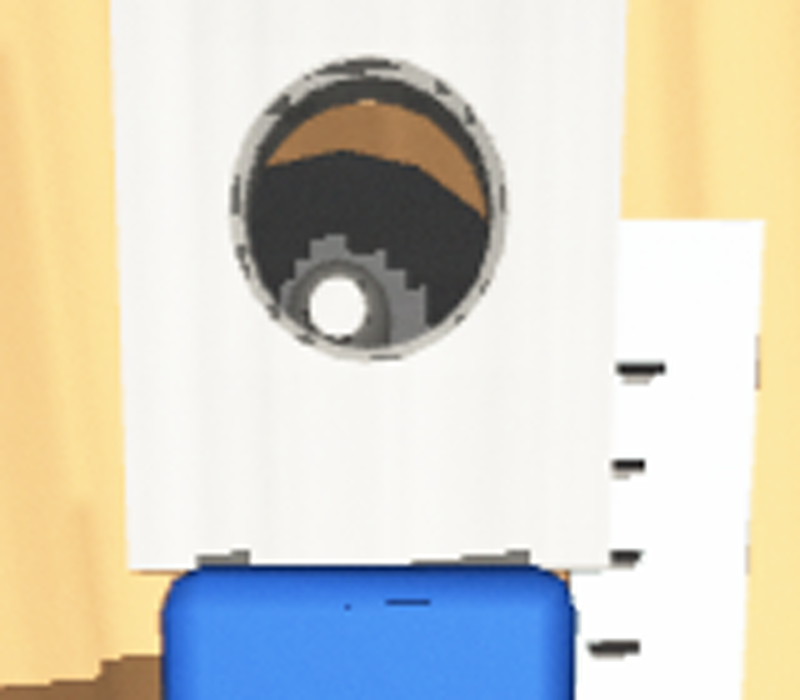

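View pics/s4c.png

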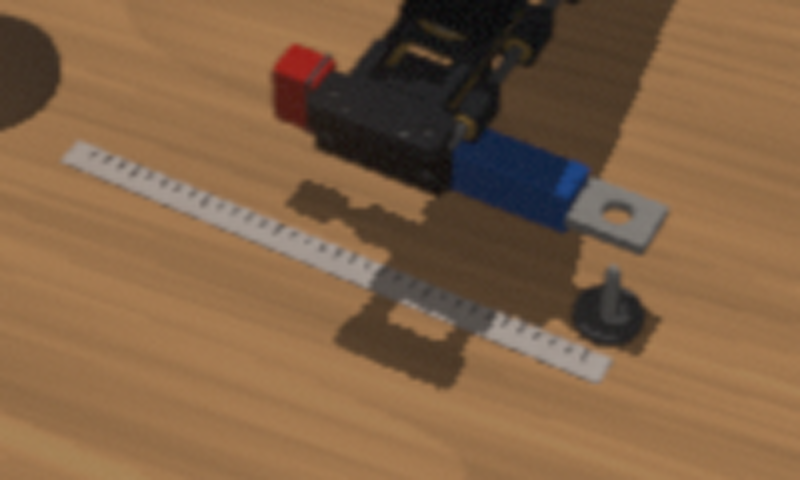

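```bash
python3 - <<'E'
from h import *
i=np.load("w4.npy",allow_pickle=True).item()
P=unproj(i,(250+337/5-.4,306/5-.4),.046);E=unproj(i,(250+369/5-.4,208/5-.4),.1016-.0272+.02)
s=ctrl.get_state();M=R.from_rotvec(s["tool_rot"]).as_matrix()
print(P,E,(M.T@(P-E))*100, M.T@(E-s["position"]))
E
```

```text
[0.47588409 0.13265867 0.046     ] [0.47873248 0.13159834 0.0944    ] [-0.29445727 -0.07631629  4.83998418] [-0.00067766 -0.10399624  0.00717358]
```

```bash
python3 - <<'E'
from h import *
i=ctrl.camera_info("scene");f=lambda a,b:(a/4+230-.375,b/4+180-.375)
s=ctrl.get_state();M=R.from_rotvec(s["tool_rot"]).as_matrix()
P=unproj(i,f(613,270),.046);E=unproj(i,f(617.5,212),.0944);print(P,E,M.T@(P-E)*100)
crop("pics/t4.png","pics/t4c.png",220,230,180,100,4)
E
```

```text
[0.47968936 0.13140595 0.046     ] [0.48041955 0.13007489 0.0944    ] [-0.08647732 -0.12473782  4.84000113]
```

View pics/t4c.png

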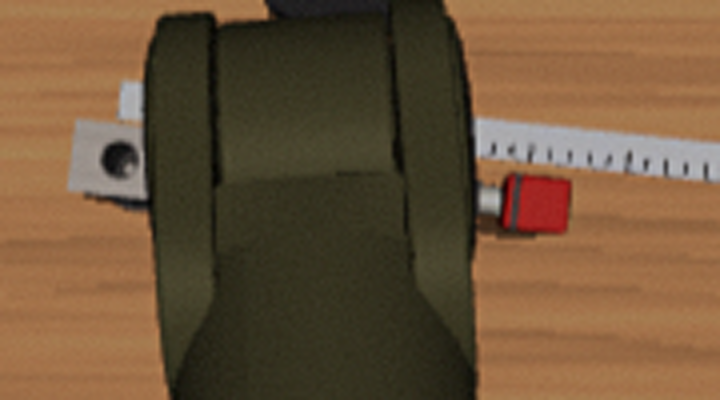

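```bash
python3 -m crank '{"dp":[[-0.2,-0.1,0.5],[0,0,1],[0,0,1],[0,0,0.5],[0,0,0],[0,0,0],[0,0,0],[0,0,0]],"delta_rot":[[0,0,0],[0,0,0],[0,0,0],[0,0,0],[0,0,0],[0,0,0],[0,0,0],[0,0,0]]}'
python3 - <<'E'
from h import *
s=ctrl.get_state();print(s["time"],s["position"],s["ft_force"])
i=ctrl.camera_info("wrist");im=ctrl.get_image("wrist");cv2.imwrite("pics/w5.png",im);np.save("w5.npy",i,allow_pickle=True)
crop("pics/w5.png","pics/w5c.png",250,0,160,140,5)
im=ctrl.get_image("scene");cv2.imwrite("pics/s5.png",im);
crop("pics/s5.png","pics/s5c.png",350,215,60,55,10)
E
```

```text
time: 7.6
position: [0.4674, 0.0292, 0.072]
tool_rot: [-3.137, 0.16, -0.001]
ft_force: [0.6, -0.5, -2.9]
grip_width: 0.322
7.6 [0.46738283 0.02917582 0.07196615] [ 0.5551834  -0.46129475 -2.87312336]
```

View pics/w5c.png

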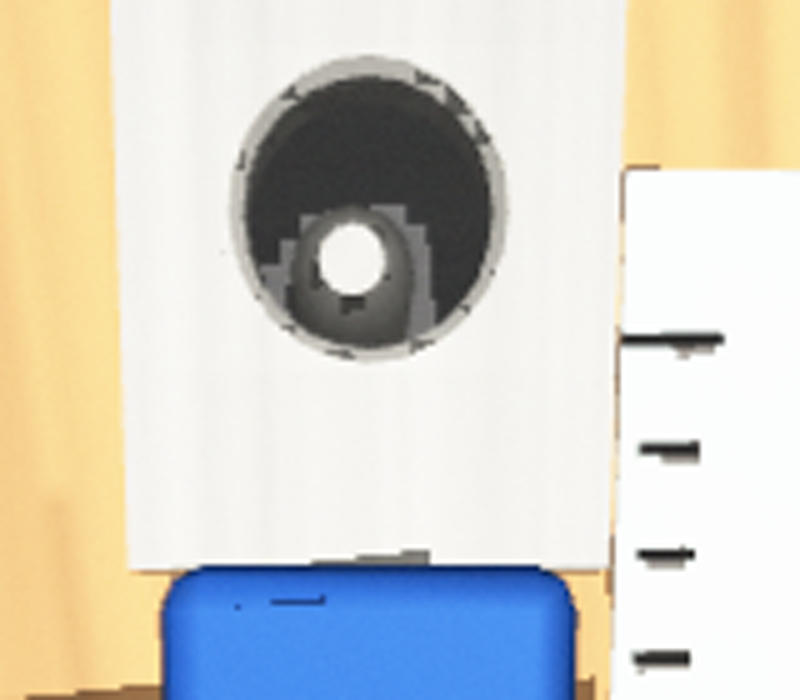

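View pics/s5c.png

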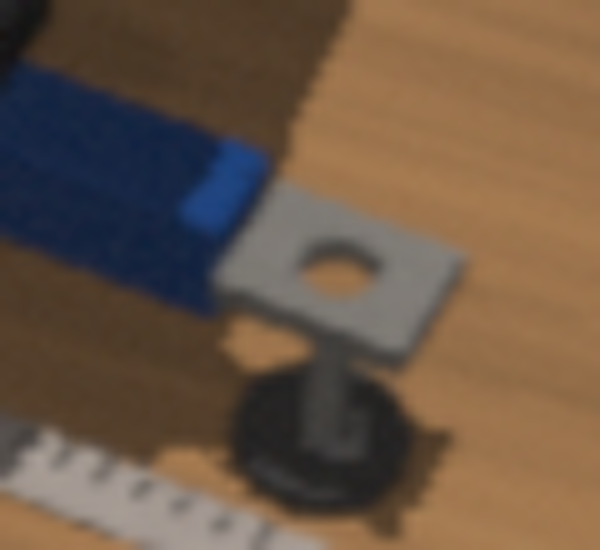

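```bash
python3 - <<'E'
from h import *
i=np.load("w5.npy",allow_pickle=True).item()
P=unproj(i,(250+353/5-.4,259/5-.4),.046);E=unproj(i,(250+369/5-.4,208/5-.4),.072-.0272+.02)
s=ctrl.get_state();M=R.from_rotvec(s["tool_rot"]).as_matrix()
print(P,E,(M.T@(P-E))*100)
# predicted post tip pixel in w5 if post axis straight down consistent
E
```

```text
[0.47602228 0.13260625 0.046     ] [0.47725669 0.13259619 0.0648    ] [-0.12408401  0.0123207   1.87991757]
```

```bash
python3 -m crank '{"dp":[[-0.1,0,0],[0,0,0.6],[0,0,0.6],[0,0,0.7],[0,0,0.7],[0,0,0.7],[0,0,0.6],[0,0,0.3]],"delta_rot":[[0,0,0],[0,0,0],[0,0,0],[0,0,0],[0,0,0],[0,0,0],[0,0,0],[0,0,0]]}'
python3 - <<'E'
from h import *
s=ctrl.get_state();print(s["time"],s["position"],s["ft_force"])
im=ctrl.get_image("wrist");cv2.imwrite("pics/w6.png",im)
crop("pics/w6.png","pics/w6c.png",250,0,160,140,5)
E
```

```text
time: 8.5
position: [0.4656, 0.0291, 0.0287]
tool_rot: [3.137, -0.16, -0.002]
ft_force: [0.3, -0.1, -4.0]
grip_width: 0.322
8.5 [0.46555059 0.02911031 0.02872372] [ 0.25420873 -0.09435216 -4.03700073]
```

View pics/w6c.png

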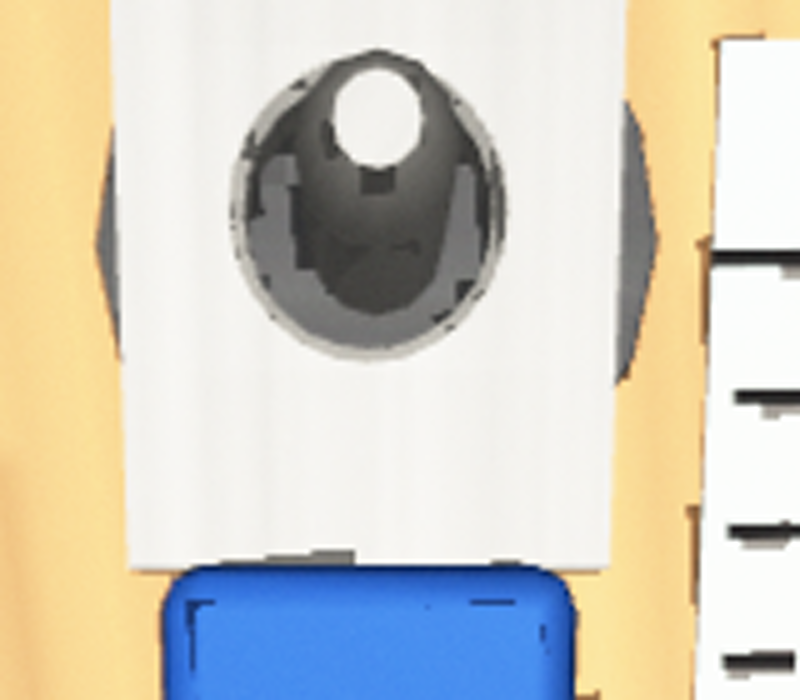

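```bash
python3 -m crank '{"dp":[[0,0,0.15],[0,0,0],[0,0,0],[0,0,0],[0,0,0],[0,0,0],[0,0,0],[0,0,0]],"delta_rot":[[0,0,0],[0,0,0],[0,0,0],[0,0,0],[0,0,0],[0,0,0],[0,0,0],[0,0,0]]}' 
python3 -m crank '{"dp":[[0,0,0],[0,0,0],[0,0,0],[0,0,0],[0,0,-0.5],[0,0,-2],[0,0,-2],[0,0,-1]],"delta_rot":[[0,0,0],[0,0,0],[0,0,0],[0,0,0],[0,0,0],[0,0,0],[0,0,0],[0,0,0]]}' 5 30
python3 -m crank '{"dp":[[0,0.6,0],[0,1,0],[0,1,0],[0,1,0],[0,0.5,0],[0,0,0],[0,0,0],[0,0,0]],"delta_rot":[[0,0,0],[0,0,0],[0,0,0],[0,0,0],[0,0,0],[0,0,0],[0,0,0],[0,0,0]]}' 0 20
python3 - <<'E'
from h import *
s=ctrl.get_state();print(s["time"],s["position"],s["ft_force"],R.from_rotvec(s["tool_rot"]).as_matrix().round(4))
i=ctrl.camera_info("wrist");np.save("w7.npy",i,allow_pickle=True)
im=ctrl.get_image("wrist");cv2.imwrite("pics/w7.png",im)
im=ctrl.get_image("scene");cv2.imwrite("pics/s7.png",im)
crop("pics/s7.png","pics/s7c.png",270,180,140,110,5)
E
```

```text
time: 9.35
position: [0.466, 0.0292, 0.0281]
tool_rot: [-3.137, 0.16, -0.0]
ft_force: [0.0, 0.3, -4.1]
grip_width: 0.32
time: 10.15
position: [0.4671, 0.0293, 0.0849]
tool_rot: [-3.136, 0.16, -0.004]
ft_force: [1.0, 0.2, 0.6]
grip_width: 0.579
time: 10.95
position: [0.4619, -0.0112, 0.083]
tool_rot: [-3.137, 0.159, 0.0]
ft_force: [-0.8, -0.9, 0.4]
grip_width: 0.016
10.95 [ 0.46185405 -0.01115168  0.08301713] [-0.83665557 -0.86022668  0.41883269] [[ 9.949e-01 -1.012e-01  0.000e+00]
 [-1.012e-01 -9.949e-01  1.000e-04]
 [-0.000e+00 -1.000e-04 -1.000e+00]]
```

View pics/w7.png

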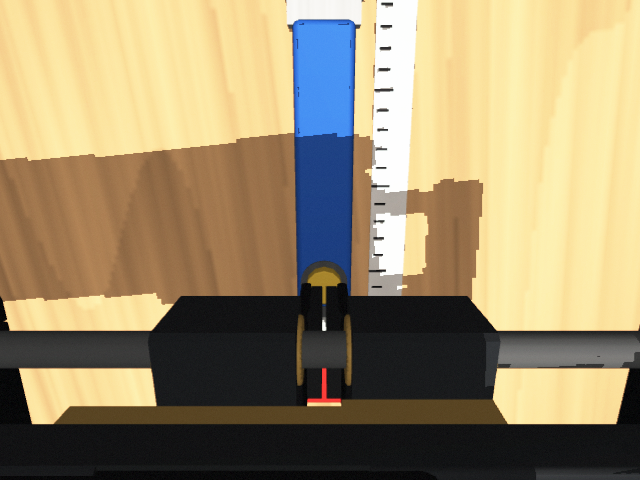

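View pics/s7c.png

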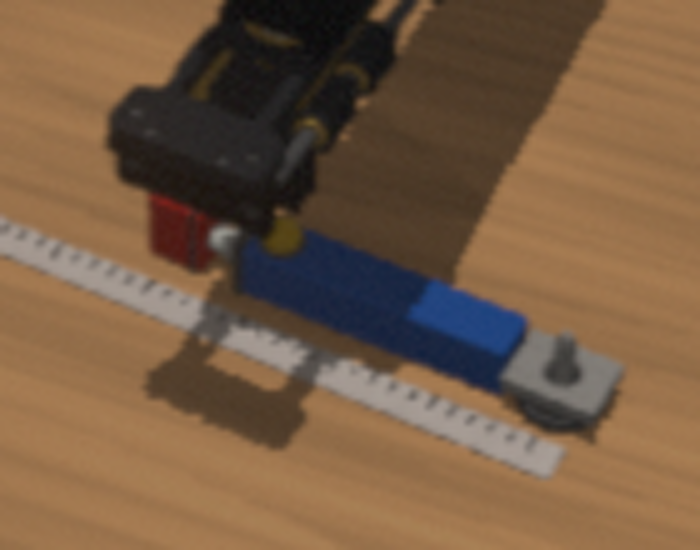

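```bash
python3 - <<'E'
from h import *
i=np.load("w7.npy",allow_pickle=True).item()
s=ctrl.get_state();M=R.from_rotvec(s["tool_rot"]).as_matrix()
for uv,z in [((324,265),.039),((324,262),.039),((302.5,285),.039),((345,285),.039),((324,21),.032),((324,24),.016)]:
  p=unproj(i,uv,z);print(uv,p,M.T@(p-s["position"])*1000)
E
```

```text
(324, 265) [ 4.62505622e-01 -1.52345882e-04  3.90000000e-02] [ -0.48270799 -10.97343821  44.04719728]
(324, 262) [0.46266213 0.00138736 0.039     ] [ -0.48250404 -12.52107708  44.04729595]
(302.5, 285) [ 0.45083456 -0.00951068  0.039     ] [-11.14892769  -0.48421668  44.04607068]
(345, 285) [ 0.47180757 -0.01164396  0.039     ] [ 9.93229405 -0.48004824 44.04697537]
(324, 21) [0.47351367 0.10811616 0.032     ] [  -0.46600794 -119.79966714   51.05413608]
(324, 24) [0.47375376 0.110418   0.016     ] [  -0.46031235 -122.11296948   67.05428385]
```

```bash
python3 -m crank '{"dp":[[0,0,0.8],[0,0,0.8],[0,0,0.5],[0,0,0.2],[0,0,0.2],[0,0,0.2],[0,0,0.2],[0,0,0.1]],"delta_rot":[[0,0,0],[0,0,0],[0,0,0],[0,0,0],[0,0,0],[0,0,0],[0,0,0],[0,0,0]]}' 0 20

```

```text
time: 11.85
position: [0.4617, -0.0116, 0.0533]
tool_rot: [-3.137, 0.16, 0.001]
ft_force: [-4.8, -1.3, 14.0]
grip_width: 0.005
```

```bash
python3 -m crank '{"dp":[[0,0,0.1],[0,0,0.05],[0,0,0],[0,0,0],[0,0,0],[0,0,-1],[0,0,-2],[0,0,-2]],"delta_rot":[[0,0,0],[0,0,0],[0,0,0],[0,0,0],[0,0,0],[0,0,0],[0,0,0],[0,0,0]]}' 0 20
python3 - <<'E'
from h import *
s=ctrl.get_state();print(s["time"],s["position"])
i=ctrl.camera_info("wrist");np.save("w8.npy",i,allow_pickle=True)
im=ctrl.get_image("wrist");cv2.imwrite("pics/w8.png",im)
im=ctrl.get_image("scene");cv2.imwrite("pics/s8.png",im)
crop("pics/s8.png","pics/s8c.png",270,180,140,110,5)
E
```

```text
time: 12.65
position: [0.462, -0.0116, 0.1022]
tool_rot: [3.137, -0.16, 0.001]
ft_force: [0.3, 0.7, 0.3]
grip_width: 0.004
12.65 [ 0.46203852 -0.01158651  0.10221146]
```

View pics/w8.png

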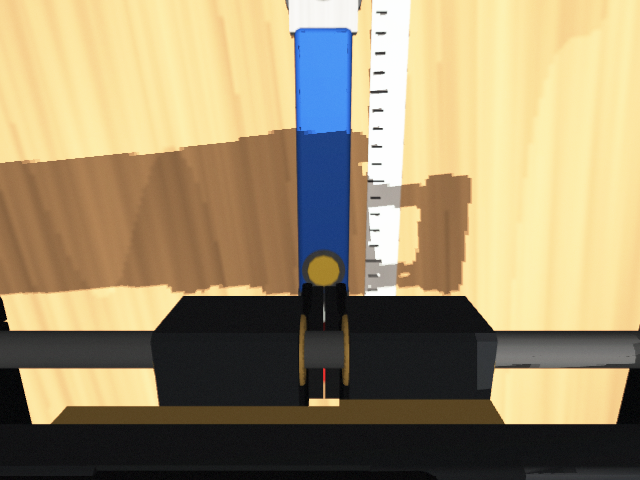

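View pics/s8c.png

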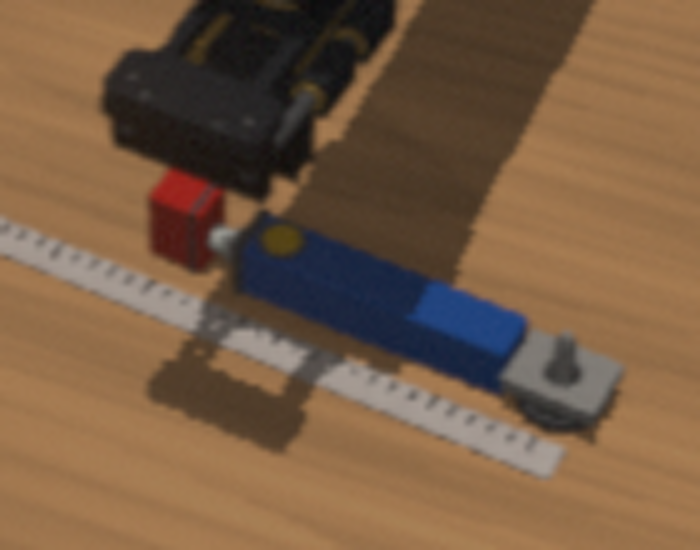

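```bash
python3 - <<'E'
from h import *
i=np.load("w8.npy",allow_pickle=True).item()
s=ctrl.get_state();M=R.from_rotvec(s["tool_rot"]).as_matrix()
b=unproj(i,(323.5,269),.034)
for h in (b[:2]+.051*M[:2,1],[.4567,-.0626]): print(h,M.T@(np.r_[h,.03]-s["position"])*100)
a=unproj(i,(298,290),.032);c=unproj(i,(348.5,290),.032);d=unproj(i,(295.5,40),.032);e=unproj(i,(353,40),.032)
v=(a+c-d-e)[:2];print(np.arctan2(v[1],v[0]),np.arctan2(M[1,1],M[0,1]))
E
```

```text
[ 0.45619495 -0.06208848] [-0.34727415  5.15188922  7.4075526 ]
[0.4567, -0.0626] [-0.29182727  5.19763713  7.40779709]
-1.6771161970353794 -1.6727113369175621
```

```bash
python3 - <<'E'
from h import *
for k in range(2):
  s=ctrl.get_state();M=R.from_rotvec(s["tool_rot"]).as_matrix();print(s["time"],s["position"],s["tool_rot"],M.round(4))
E
```

```text
12.75 [ 0.46441358 -0.01130777  0.1042106 ] [-3.13559001  0.15993125 -0.00997882] [[ 0.9948 -0.1017  0.0064]
 [-0.1018 -0.9948  0.0016]
 [ 0.0063 -0.0022 -1.    ]]
12.75 [ 0.46441358 -0.01130777  0.1042106 ] [-3.13559001  0.15993125 -0.00997882] [[ 0.9948 -0.1017  0.0064]
 [-0.1018 -0.9948  0.0016]
 [ 0.0063 -0.0022 -1.    ]]
```

```bash
python3 -m crank '{"dp":[[0,1,0],[-0.1,1.6,0],[0,1.6,0],[0,1,0],[0,0,0],[0,0,0],[0,0,0],[0,0,0]],"delta_rot":[[0,0,0],[0,0,0],[0,0,0],[0,0,0],[0,0,0],[0,0,0],[0,0,0],[0,0,0]]}' 5.5 20
python3 -m crank '{"dp":[[0,0,0.8],[0,0,1.3],[0,0,1.5],[0,0,1.5],[0,0,1.2],[0,0,0.8],[0,0,0.4],[0,0,0]],"delta_rot":[[0,0,0],[0,0,0],[0,0,0],[0,0,0],[0,0,0],[0,0,0],[0,0,0],[0,0,0]]}'
python3 - <<'E'
from h import *
s=ctrl.get_state();print(s["time"],s["position"],s["tool_rot"],s["ft_force"])
im=ctrl.get_image("wrist");cv2.imwrite("pics/w9.png",im)
im=ctrl.get_image("scene");cv2.imwrite("pics/s9.png",im)
crop("pics/s9.png","pics/s9c.png",270,180,140,110,5)
E
```

```text
time: 13.55
position: [0.4556, -0.0625, 0.1015]
tool_rot: [-3.138, 0.158, 0.0]
ft_force: [0.1, -0.2, -0.2]
grip_width: 0.604
time: 14.35
position: [0.4552, -0.0633, 0.0261]
tool_rot: [3.137, -0.16, -0.001]
ft_force: [0.9, 0.4, 0.4]
grip_width: 0.632
14.35 [ 0.4552018  -0.06327615  0.02605001] [ 3.13712374e+00 -1.60267012e-01 -1.44459845e-03] [0.94720012 0.3909219  0.42935418]
```

View pics/w9.png

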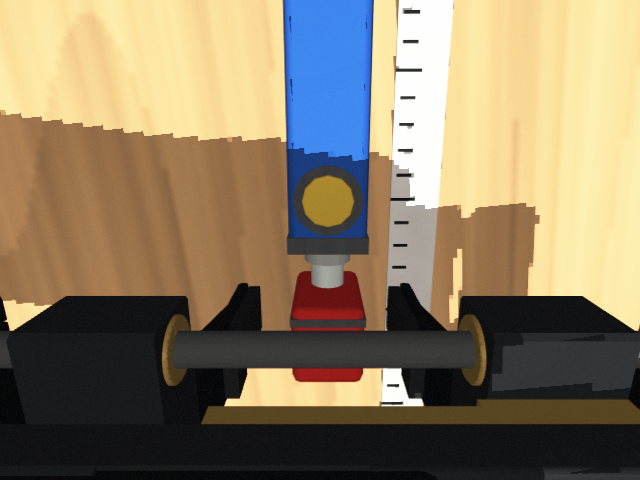

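View pics/s9c.png

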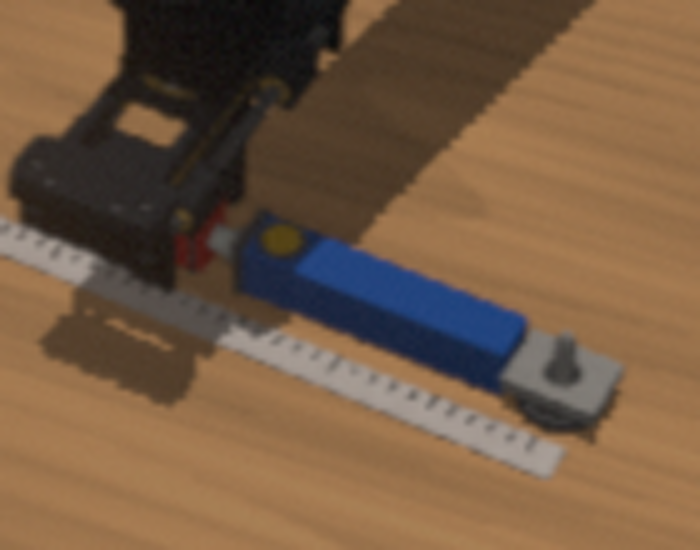

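```bash
python3 -m crank '{"dp":[[0.1,0,0],[0,0,0],[0,0,0],[0,0,0],[0,0,0],[0,0,0],[0,0,0],[0,0,0]],"delta_rot":[[0,0,0],[0,0,0],[0,0,0],[0,0,0],[0,0,0],[0,0,0],[0,0,0],[0,0,0]]}' 1.5 45
python3 -m crank '{"dp":[[0,0.4,0],[0,0.7,0],[0,0.8,0],[0,0.8,0],[0,0.8,0],[0,0.8,0],[0,0.6,0],[0,0.4,0]],"delta_rot":[[0,0,0],[0,0,0],[0,0,0],[0,0,0],[0,0,0],[0,0,0],[0,0,0],[0,0,0]]}' 

```

```text
time: 15.25
position: [0.4566, -0.0633, 0.0267]
tool_rot: [-3.137, 0.16, -0.0]
ft_force: [-1.6, 0.1, 1.8]
grip_width: 0.297
time: 16.05
position: [0.4515, -0.1142, 0.0267]
tool_rot: [-3.134, 0.159, -0.0]
ft_force: [0.8, 7.4, 2.3]
grip_width: 0.298
```

```bash
python3 -m crank '{"dp":[[0,0.3,0],[0,0.6,0],[0,0.7,0],[0,0.8,0],[0,0.8,0],[0,0.8,0],[0,0.5,0],[0,0.3,0]],"delta_rot":[[0,0,0],[0,0,0],[0,0,0],[0,0,0],[0,0,0],[0,0,0],[0,0,0],[0,0,0]]}' 
python3 - <<'E'
from h import *
s=ctrl.get_state();print(s["time"],s["position"],s["tool_rot"],s["ft_force"])
E
```

```text
time: 16.85
position: [0.4472, -0.159, 0.0267]
tool_rot: [-3.13, 0.157, 0.0]
ft_force: [1.0, 15.7, 6.5]
grip_width: 0.296
16.85 [ 0.44717973 -0.15900055  0.02668974] [-3.13045528e+00  1.56669864e-01  2.32710888e-04] [ 1.02759331 15.65128496  6.45951874]
```

```bash
python3 -m crank '{"dp":[[0,0.2,0],[0,0.2,0],[0,0.1,0],[0,0.1,0],[0,0,0],[0,0,0],[0,0,0],[0,0,0]],"delta_rot":[[0,0,0],[0,0,0],[0,0,0],[0,0,0],[0,0,0],[0,0,0],[0,0,0],[0,0,0]]}' 

```

```text
time: 17.65
position: [0.4467, -0.1644, 0.0267]
tool_rot: [-3.13, 0.155, 0.0]
ft_force: [2.0, 13.7, 5.1]
grip_width: 0.293
```

```bash
python3 -m crank '{"dp":[[0,0.1,0],[0,0.1,0],[0,0.1,0],[0,0,0],[0,0,0],[0,0,0],[0,0,0],[0,0,0]],"delta_rot":[[0,0,0],[0,0,0],[0,0,0],[0,0,0],[0,0,0],[0,0,0],[0,0,0],[0,0,0]]}' 
python3 - <<'E'
from h import *
s=ctrl.get_state();print(s["time"],s["position"],s["tool_rot"],s["ft_force"])
im=ctrl.get_image("wrist");cv2.imwrite("pics/w10.png",im);np.save("w10.npy",ctrl.camera_info("wrist"),allow_pickle=True)
im=ctrl.get_image("scene");cv2.imwrite("pics/s10.png",im)
crop("pics/s10.png","pics/s10c.png",240,160,180,130,4)
E
```

```text
time: 18.45
position: [0.4465, -0.1669, 0.0267]
tool_rot: [-3.13, 0.155, 0.0]
ft_force: [1.8, 15.2, 6.3]
grip_width: 0.292
18.45 [ 0.44648562 -0.16691427  0.02667683] [-3.12968103e+00  1.55041447e-01  3.93895846e-04] [ 1.80930509 15.21585665  6.26338699]
```

View pics/w10.png

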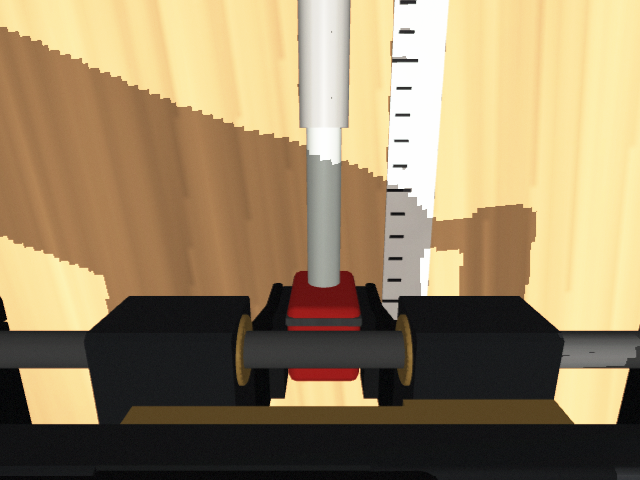

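View pics/s10c.png

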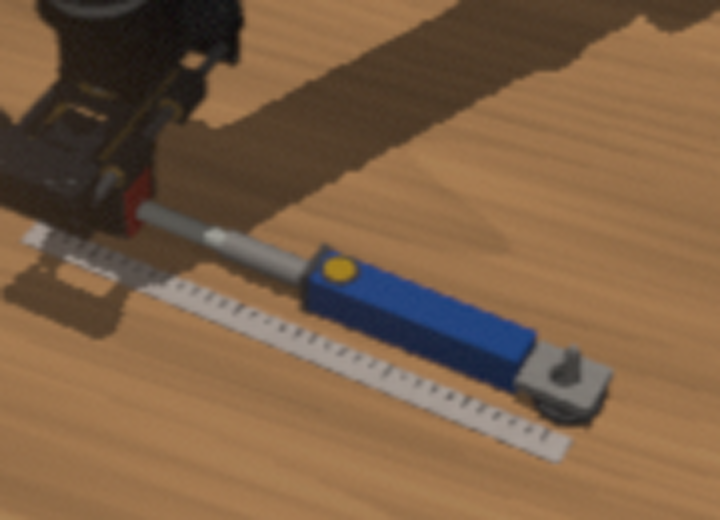

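```bash
python3 - <<'E'
from h import *
S=ctrl.camera_info("scene")
f=lambda a,b:(a/4+240-.375,b/4+160-.375)
g=lambda a,b:(a/5+270-.375,b/5+180-.375)
p8=unproj(S,g(282,241),.034);p10=unproj(S,f(340,269),.034)
print(p8,p10,np.linalg.norm(p10-p8)) 
t=np.array([.4465,-.1669]);print(np.linalg.norm(p10[:2]-t))
i=np.load("w10.npy",allow_pickle=True).item()
a=unproj(i,(323,128),.026);b=unproj(i,(323,284),.021);print(np.linalg.norm((a-b)[:2]))
E
python3 -m crank '{"dp":[[0,0.1,0],[0,0.1,0],[0,0,0],[0,0,0],[0,0,0],[0,0,0],[0,0,0],[0,0,0]],"delta_rot":[[0,0,0],[0,0,0],[0,0,0],[0,0,0],[0,0,0],[0,0,0],[0,0,0],[0,0,0]]}'
```

```text
[ 0.46455757 -0.01224664  0.034     ] [ 0.46303604 -0.01641151  0.034     ] 0.004434097435050088
0.15139427767864447
0.059226185671773915
time: 19.35
position: [0.4465, -0.167, 0.0267]
tool_rot: [-3.127, 0.154, 0.001]
ft_force: [2.2, 20.5, 7.7]
grip_width: 0.294
```

```bash
python3 -m crank '{"dp":[[0,0,0],[0,0,0],[0,0,0],[0,0,0],[0,0,0],[0,0,0],[0,0,0],[0,0,0]],"delta_rot":[[0,0,0],[0,0,0],[0,0,0],[0,0,0],[0,0,0],[0,0,0],[0,0,0],[0,0,0]]}'
python3 - <<'E'
from h import *
im=ctrl.get_image("scene");cv2.imwrite("pics/s11.png",im)
crop("pics/s11.png","pics/s11c.png",240,160,180,130,4)
im=ctrl.get_image("top");cv2.imwrite("pics/t11.png",im)
E
```

```text
time: 20.15
position: [0.4465, -0.167, 0.0267]
tool_rot: [-3.127, 0.154, 0.001]
ft_force: [2.0, 19.9, 7.8]
grip_width: 0.294
```

View pics/s11c.png

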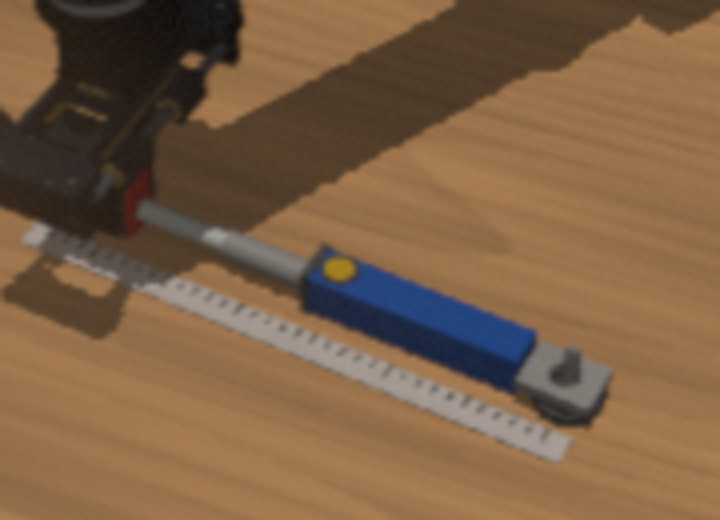

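View pics/t11.png

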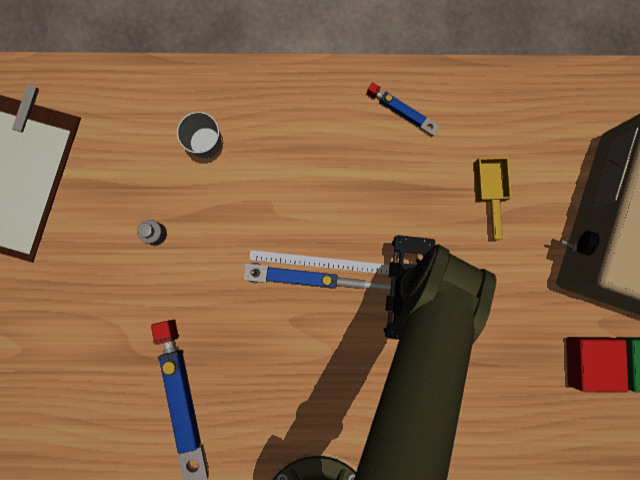

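```bash
python3 -c "
from bench import ctrl
print(ctrl.close_job())"
```

```text
the job is handed in; nothing more can be done
None
```

I handed the job in at about 20 s. The gauge was on the post, fully extended, with the gripper still holding the red head. `close_job` reports no verdict, so what follows comes from my own measurements.

- **Hanging:** I took the middle-sized gauge by its handle, turned it parallel to the rule and lowered its eye over the post. The wrist picture showed the post through the hole, and the gauge lay flat once I let go.
- **Button:** I pressed it with the closed fingertips, about 4.7 mm by tip height at 14 N and then slightly further. The picture afterwards showed it down.
- **Drawing out:** I gripped the head at 45 N and drew it to the second stop.
    - The last 2 mm commanded moved the tool only 0.1 mm, and the pull rose from about 15 N to 20 N, which points to the hard stop.
    - Button to head measured 151 mm, exactly what full extension should give.
- **Final state:** The arm was steady with no sign of slip. The gauge had slid about 4 mm along the rule as the eye's slack was taken up, so the eye should be roughly 4 mm off the post axis, against the 9 mm limit.
- **Other objects:** The cup, weight and scoop looked unmoved in the last top view. The lid was hidden under the arm there. The gripper stayed clear of it, but I have no final picture of it.

The cameras disagreed on the post position by 4–5 mm, so I aligned the eye by the wrist camera's relative view. None of my checks failed.

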